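# Cover the reagent trough with the plate from the bench stage

## Robot

A 6-joint arm with a two-finger parallel gripper is mounted at the origin on a cart in front of the work surface, level with it; the furniture and walls round the work are solid. World frame = base frame: x ahead of the robot, y to its left, z up, the work surface at z = 0. Lengths are in m, angles in rad, forces in N, time in s.
With the tool pointing down it reaches from about 0.35 to 0.975 m from the base axis. Payload 4.9 kg.
Tool frame: the origin (TCP) lies on the front face of the gripper's body, between the roots of the fingers; the fingertips stand ctrl.tip_extent ahead of it and the grasp point (between the pads) lies 54 mm ahead of it (ctrl.tip_extent is the distance from the TCP to the fingertips, in m); z points along the fingers, y is the line along which they close (so a half turn about z gives the same grasp; the last joint's range is limited). The gripper opens to 85 mm and grips with 20 to 120 N. Pads are 22 mm wide; open, the fingers measure 114 mm over their backs; the gripper's body (76 mm by 85 mm) begins 54 mm behind the grasp point. The pads swing forward as they close: fully open they stand 13 mm farther back than shut.
Start: joints at [1.096, 0.053, 1.613, -0, 1.476, -0.119], TCP at [0.218, 0.586, 0.304] pointing down, gripper open.
Joint ranges: [-3.01, 3.01], [-1.01, 2.22], [0.06, 2.58], [-1.02, 4.17], [0.09, 2.62], [-3.14, 3.14]. Speed limits (rad/s): [2.57, 2.57, 3.14, 3.14, 3.14, 3.14].

## Interface

Orientations are given as a rotation vector (axis times angle).
In Python, from station import ctrl gives the robot as it stands.
- The arm moves only by the tool apply_moves, never from a script. Its argument "rows" is one flat list of numbers, 6 for each row, row after row: the shift along the tool's x, y, z normalised to -1 to 1, where 1 is 0.6 m, then the turn, a rotation vector about the tool's x, y, z normalised to -1 to 1, where 1 is 90 degrees. A call has 1 to 20 rows; each row is the pose to reach, as a shift and turn from the pose commanded when the call began, along the tool's axes at that moment; what a row does not reach only later rows make up. A row lasts 1/10 s, in which the tool goes at most 50 mm and 8.59 degrees, less where a joint would pass 70% of its speed; a pose out of reach is approached as far as the arm can. A call with a number of a shift or a turn outside -1 to 1 is refused whole. A call with a gripper value outside its range is refused whole. "grip" is the opening, from 0 (shut) to 1 (fully open), set as the call begins (left out, the last holds). The fingers move at their own pace and stop on an object; "grip_force" is the grip in N (left out, the last holds). Time passes only in rows, so rows that repeat a pose let the fingers close. It gives the time, the measured TCP pose, the force, the opening and the grip force at its end, in the units of the state.
- ctrl.get_obs(): the state, without advancing time (a new reading comes with each control period).
- ctrl.get_image(name): name is "side" or "top" or "wrist"; returns (picture, depth): 480x640x3 uint8, blue, green, red; 480x640 float32, m along the optical axis (not along the pixel's ray), 0 where there is no reading.
- ctrl.camera_model(name): a dict with "mtx" (3x3 intrinsics, pixels), "R" (3x3) and "t" (3): a world point X has camera coordinates R X + t; the wrist camera has in their place "tool_from_camera" (4x4, takes a point from camera to tool coordinates, whose origin is the TCP and whose axes are the flange's). Camera axes: x right, y down, z forward; pixel columns grow to the right and rows downward; lengths in m; the calibration is good to about 2 mm. A picture is of the moment at which its call begins: read the wrist's pose just before it. camera_model takes no time and is no camera call.
- ctrl.finish_job(): hands the job in; it is judged then, once.
The state is a dict: "t": time; "q": joint angles; "dq": joint speeds; "effort": joint torques, N m; "tool_pos": TCP position; "tool_rot": TCP orientation; "contact_force": force on the tool from outside, world axes, zero at the start; "wrist_torque": the same for the moment, N m; "opening": finger opening in m; "grip_force": force on a finger pad.
Only numpy, scipy, OpenCV 4.12 (cv2) and the standard library are available. Lean on these libraries where they do the work, as an engineer would, in place of code of your own. Each camera call takes 0.05 s, during which the arm holds its last target. There are 200 camera calls.

## Task

The flat metal cover plate lies between the rails of the raised bench stage, where it cannot be taken hold of: slide it along the stage until its end sticks out over the open front edge, far enough to grasp but without letting it tip or fall off. Then pick it up by the overhanging end, lift it clear, and lower it gently onto the narrow open-topped trough so that it lies flat, centred and square along the trough and closes the whole opening. Leave the trough standing where it is, let go, and do not disturb the other things on the bench.

Things in the scene. Friction and masses are not known exactly. Their poses are not given: they have to be found in the camera images.
- plate_center (a point): Centre (half-way up) of the loose flat aluminium plate, 110 (x) x 50 (y) x 5 mm, 75 g. Starts flat on the stage's deck, lengthwise between the rails (2 mm gap a side), front end 5 to 20 mm behind the front edge, 50 mm or more of free deck behind it. The rails hide its long sides: it can be gripped, across its 50 mm width, only where it overhangs. Tips off when over half overhangs.
- stage_lip (a point): Middle of the stage's open front edge, on the deck, 50 mm above the bench. From here the grey deck, 74 wide, fixed, runs 191 mm along +x of this frame (y across, z up); feet start 19 mm in. The open edge faces the robot within 0.35 rad. Dark side rails, 54 mm apart inside, stand 5.5 mm above the deck; a like stop closes the back, 185 mm from here. Free space before and below the edge.
- trough_top (a point): Centre of the open top, at rim height, 40 mm above the bench, of the loose white trough (300 g): 90 (x) x 36 (y) mm outside, walls 4 mm, on a foot 104 x 54 x 5 mm. Its x axis points away from the robot within 0.45 rad. It stands left or right of the midline, the stage on the other side. The plate overhangs the rim 10 mm at the ends, 7 mm at the sides; either way round is right.
- timer: Bystander: white bench timer 62x66x21 mm lying behind the middle of the work area; origin at the centre of its underside.
- marker: Bystander: felt marker 137 mm long, 13 mm thick, lying between stage and trough; origin at the centre of its underside.
- cap: Bystander: blue bottle cap 40 mm across, 16 mm high, lying between stage and trough; origin at the centre of its underside.
- tube50: Bystander: capped conical tube 115 mm long, 33 mm thick, lying at the far left; origin at the centre of its underside.

How it is judged:
On the way, in this order (a step that is already met when the one before it is completed fails the run):
1. the plate lies flat on the stage with 22 to 54 mm of its length sticking out over the front edge (x of plate_center in the frame of stage_lip between 0.001 and 0.033 m and z of plate_center in the frame of stage_lip between 0 and 0.006 m and y of plate_center in the frame of stage_lip between -0.006 and 0.006 m and angle between plate_center's own z axis and vertical below 0.08 rad), for 0.2 s.
2. the plate, held by the fingers, is lifted more than 20 mm clear of the deck (z of plate_center in the frame of stage_lip above 0.0225 m and contact force between the fingers and plate above 0.5 N), for 0.1 s.
At the end, for the whole second after the job is handed in: The plate lies flat and at rest on the rim of the upright trough, released, its centre within 12 mm along and 9 mm across of the trough's centre and its long side within 0.12 rad of the trough's (x of plate_center in the frame of trough_top between -0.012 and 0.012 m and y of plate_center in the frame of trough_top between -0.009 and 0.009 m and z of plate_center in the frame of trough_top between -0.001 and 0.006 m and angle between the x axis of plate_center and the x axis of trough_top, either way round below 0.12 rad and angle between plate_center's own z axis and vertical below 0.06 rad and angle between trough_top's own z axis and vertical below 0.05 rad and contact force between plate and trough above 0.1 N and contact force between the fingers and plate below 0.05 N and linear speed of plate below 0.02 m/s); the robot touches nothing.
It fails at once if the plate falls to the bench (its centre below 25 mm) (height (world z) of plate_center below 0.025 m).
It fails at once if the plate is dropped or slammed onto the trough (over 0.6 m/s right above it) (horizontal distance between plate_center and trough_top below 0.04 m and linear speed of plate above 0.6 m/s).
It fails at once if the trough is shoved more than 30 mm or tipped (distance of trough_top from where it was at the start of the episode above 0.03 m or angle between trough_top's own z axis and vertical above 0.35 rad).
It fails at once if a bystander is moved more than 30 mm (distance of any of timer, marker, cap, tube50 from where it was at the start of the episode above 0.03 m).
It also fails if it takes over 54 s, if anything falls off the work surface, if the arm or the gripper's body presses on something with over 40 N, if the wrist force passes 120 N, or if a joint passes its speed limit or range.

## Working session

There is one attempt and no reset: what is moved stays moved. The work goes in short steps, Python scripts to look and compute and a tool call to move; the robot and the scene stay as the last step left them, time stands still between calls to the robot, and variables do not carry over. Pictures are saved under pics/ and viewed, at most 11 in all, crops included, and the job is handed in when it is done.

Besides the shell and the picture viewer there is one more tool, called after "Emit:" as name(argument=value, ...), one argument or row to a line, values as JSON. apply_moves: Moves the arm, as the interface text tells. Its arguments: {"type":"object","properties":{"rows":{"type":"array","items":{"type":"number"}},"grip":{"type":"number"},"grip_force":{"type":"number"}},"required":["rows"]}

```bash
mkdir -p pics; ls; python3 - <<'E'
from station import ctrl
import cv2,numpy as np
np.set_printoptions(precision=4,suppress=True)
o=ctrl.get_obs();print(o);print(ctrl.tip_extent)
for n in("top","side"):
    im,d=ctrl.get_image(n);cv2.imwrite(f"pics/{n}0.png",im);np.save(f"pics/{n}0.npy",d);print(n,ctrl.camera_model(n))
print(ctrl.camera_model("wrist"))
E
```

```text
pics
{'t': 0.0, 'q': array([ 1.096 ,  0.0533,  1.6143, -0.    ,  1.476 , -0.119 ]), 'dq': array([ 0.0002, -0.0014,  0.0005, -0.0009,  0.0004,  0.0001]), 'effort': array([  0.0005, -39.3712, -37.0166,  -0.0001,   0.0073,  -0.    ]), 'tool_pos': array([0.2175, 0.5854, 0.3027]), 'tool_rot': array([-0.5558, -3.0914,  0.003 ]), 'contact_force': array([-1.1059,  0.3427, -0.2149]), 'wrist_torque': array([-0.0358,  0.0495,  0.0393]), 'grip_force': 0.0, 'opening': 0.08511228133761758}
0.0726
top {'mtx': array([[612.8103,   0.    , 312.4057],
       [  0.    , 612.8103, 243.5553],
       [  0.    ,   0.    ,   1.    ]]), 'R': array([[ 0.0143, -0.9999,  0.0078],
       [-0.9956, -0.0149, -0.092 ],
       [ 0.0921, -0.0065, -0.9957]]), 't': array([0.0502, 0.5885, 1.2606])}
side {'mtx': array([[503.7303,   0.    , 316.1505],
       [  0.    , 503.7303, 240.8706],
       [  0.    ,   0.    ,   1.    ]]), 'R': array([[-0.9994, -0.0333,  0.007 ],
       [-0.0231,  0.5127, -0.8583],
       [ 0.025 , -0.8579, -0.5132]]), 't': array([0.575 , 0.032 , 0.9196])}
{'mtx': array([[406.2019,   0.    , 320.188 ],
       [  0.    , 406.2019, 240.2186],
       [  0.    ,   0.    ,   1.    ]]), 'tool_from_camera': array([[ 0.0005, -0.9449, -0.3274,  0.0839],
       [ 1.    ,  0.0005, -0.0001, -0.0009],
       [ 0.0002, -0.3274,  0.9449, -0.0709],
       [ 0.    ,  0.    ,  0.    ,  1.    ]])}
```

View pics/top0.png

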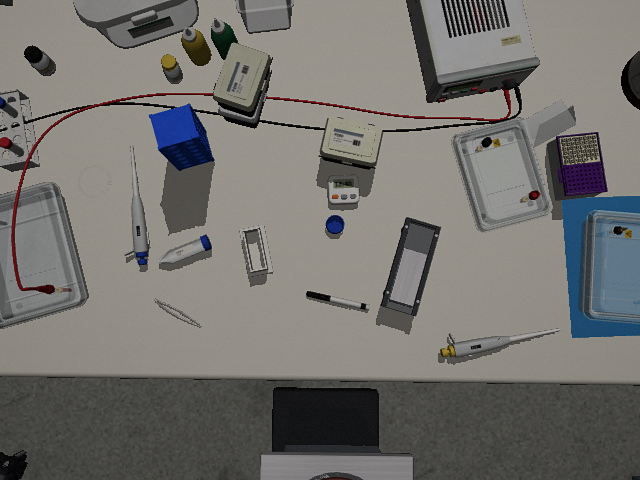

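View pics/side0.png

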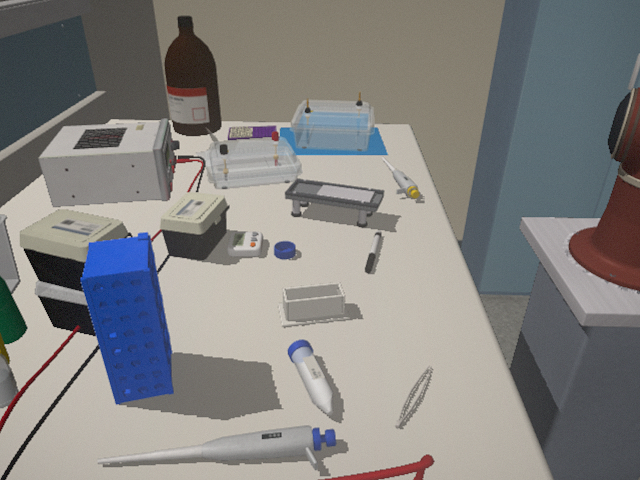

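The top view shows the stage at about (411,268) with the front edge towards (397,310), and the plate as a lighter patch at (407,280). The trough is at (256,251), the marker at (337,300) and the cap at (335,225). The side view agrees with this layout.

```bash
cat > h.py <<'E'
from station import ctrl
import cv2,numpy as np
from scipy.spatial.transform import Rotation as Ro
np.set_printoptions(precision=4,suppress=True)
def cam(n,o=None):
    m=ctrl.camera_model(n)
    if n!="wrist": return m["mtx"],m["R"].T,-m["R"].T@m["t"]
    T=m["tool_from_camera"];R=Ro.from_rotvec(o["tool_rot"]).as_matrix()
    return m["mtx"],R@T[:3,:3],R@T[:3,3]+o["tool_pos"]
def ray(c,p,z):
    K,R,C=c;p=np.atleast_2d(np.array(p,float))
    d=(np.c_[p,np.ones(len(p))]@np.linalg.inv(K).T)@R.T
    return C+d*((z-C[2])/d[:,2])[:,None]
def rect(P):
    r=cv2.minAreaRect((P[:,:2]*1000).astype(np.float32));b=cv2.boxPoints(r)/1000
    e=b[1]-b[0];f=b[2]-b[1]
    L,W=(e,f) if np.linalg.norm(e)>np.linalg.norm(f) else (f,e)
    if L[0]<0:L=-L
    return np.array(r[0])/1000,np.linalg.norm(L),np.linalg.norm(W),np.arctan2(L[1],L[0])
E
python3 - <<'E'
from h import *
im=cv2.imread("pics/top0.png");d=np.load("pics/top0.npy");c=cam("top")
K,R,C=c
v,u=np.mgrid[:480,:640];q=np.stack([(u-K[0,2])*d/K[0,0],(v-K[1,2])*d/K[1,1],d],-1)@R.T+C
z=q[...,2]
for n,(a,b,e,f),lo,hi in(("stage",(375,205,450,325),.04,.07),("trough",(232,215,282,285),.03,.05)):
    m=np.zeros((480,640),bool);m[b:f,a:e]=(z[b:f,a:e]>lo)&(z[b:f,a:e]<hi)
    print(n,m.sum(),np.median(z[m]),rect(q[m]))
g=im.max(2);m=np.zeros((480,640),np.uint8);m[205:325,375:450]=g[205:325,375:450]
print(m[290,380:440],m[260,385:445])
def px(P):
    p=K@(R.T@(np.array(P)-C));return p[:2]/p[2]
cv2.imwrite("pics/crop0.png",np.hstack([cv2.resize(im[200:330,225:290],None,fx=4.5,fy=4.5),cv2.resize(im[200:330,370:450],None,fx=4.5,fy=4.5)]))
for n,p in(("cap",(335,225)),("marker1",(307,294)),("marker2",(368,307)),("timer",(343,191)),("tube",(186,250))):print(n,ray(c,p,.01))
E
```

```text
stage 3398 0.05334069142226816 (array([ 0.5427, -0.144 ]), np.float32(0.1912653), np.float32(0.07505356), np.float32(-0.2775637))
trough 248 0.03900898915697604 (array([0.5734, 0.1796]), np.float32(0.089583136), np.float32(0.03620939), np.float32(0.21442886))
[149 151 151 151  33  15  38  38  35  38  48  67 116 147 142 141 141 143
 144 145 149 144 140 138 142 146 139 140 139 142 142 144 144 148 144 145
 145  94  16  39  40  37  43 120 154 151 150 146 148 151 150 152 150 149
 150 148 149 149 147 148] [149 151 150 149 150 150 151 153  57  26  41  38  43  44  58  62 154 140
 137 141 145 142 142 142 139 142 139 140 140 139 140 136 135 137 140 142
 140 138 140 145 150  14  41  40  44  42  70 157 152 150 152 151 147 151
 149 152 150 150 149 147]
cap [[0.6298 0.011  0.01  ]]
marker1 [[0.4821 0.0686 0.01  ]]
marker2 [[ 0.4566 -0.0605  0.01  ]]
timer [[ 0.7036 -0.0054  0.01  ]]
tube [[0.5715 0.3269 0.01  ]]
```

View pics/crop0.png

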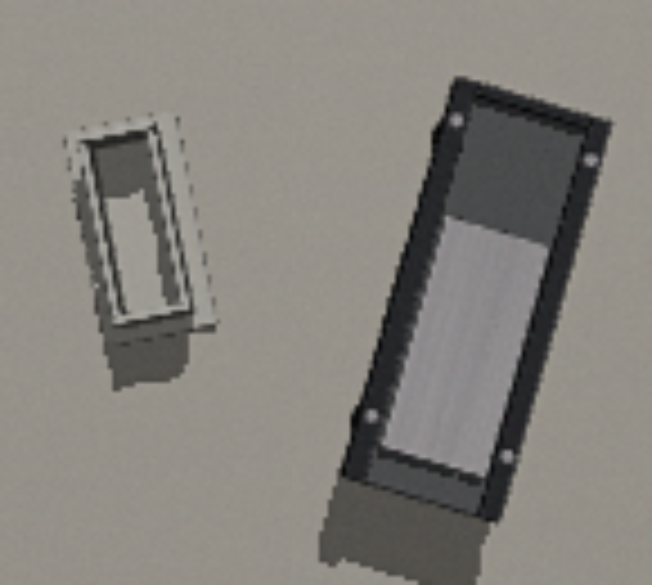

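The crop shows the plate lying between the rails, with bare deck in front of it and behind it. The stage and trough rectangles match the sizes given. Next I'll measure the plate and plan the move to behind it.

```bash
cat >> h.py <<'E'
SC=np.array([.5427,-.144]);SY=-.2776;SX=np.array([np.cos(SY),np.sin(SY)]);SN=np.array([-SX[1],SX[0]]);LIP=SC-.0955*SX
TC=np.array([.5734,.1796]);TY=.2144
def sw(x,y=0): return LIP+x*SX+y*SN
def tos(P): return (P[...,:2]-LIP)@np.c_[SX,SN]
def move(xy,z,yaw,o=None):
    "TCP target, tool down with tool x at world yaw+pi -> row numbers"
    o=o or ctrl.get_obs();R=Ro.from_rotvec(o["tool_rot"])
    G=Ro.from_matrix(np.array([[-np.cos(yaw),np.sin(yaw),0],[-np.sin(yaw),-np.cos(yaw),0],[0,0,-1]]).astype(float)) if 1 else 0
    s=R.inv().apply(np.r_[xy,z]-o["tool_pos"])/.6
    print("row",np.r_[s,(R.inv()*G).as_rotvec()/(np.pi/2)].round(4))
E
python3 - <<'E'
from h import *
im=cv2.imread("pics/top0.png");c=cam("top")
v,u=np.mgrid[:480,:640];P=ray(c,np.c_[u.ravel(),v.ravel()],.055);s=tos(P)
m=(im.max(2).ravel()>100)&(s[:,0]>.004)&(s[:,0]<.18)&(abs(s[:,1])<.029)
cc=cv2.connectedComponentsWithStats(m.reshape(480,640).astype(np.uint8));k=1+cc[2][1:,4].argmax()
Q=P[(cc[1]==k).ravel()];r=rect(Q);print(r,tos(r[0]))
sq=tos(Q);print(np.percentile(sq[:,0],[1,99]),np.percentile(sq[:,1],[1,99]))
print(LIP)
move(sw(.155),.3,SY)
E
```

```text
(array([ 0.5206, -0.138 ]), np.float32(0.1091098), np.float32(0.049140904), np.float32(-0.27224597)) [ 0.0726 -0.0003]
[0.0191 0.126 ] [-0.0245  0.0237]
[ 0.4509 -0.1178]Traceback (most recent call last):
  File "<stdin>", line 9, in <module>
  File "h.py", line 27, in move
    G=Ro.from_matrix(np.array([[-np.cos(yaw),np.sin(yaw),0],[-np.sin(yaw),-np.cos(yaw),0],[0,0,-1]]).astype(float)) if 1 else 0
      ~~~~~~~~~~~~~~^^^^^^^^^^^^^^^^^^^^^^^^^^^^^^^^^^^^^^^^^^^^^^^^^^^^^^^^^^^^^^^^^^^^^^^^^^^^^^^^^^^^^^^^^^^^^^^
  File "scipy/spatial/transform/_rotation.pyx", line 1143, in scipy.spatial.transform._rotation.Rotation.from_matrix
ValueError: Non-positive determinant (left-handed or null coordinate frame) in rotation matrix 0: [[-0.9617 -0.274   0.    ]
 [ 0.274  -0.9617  0.    ]
 [ 0.      0.     -1.    ]].
```

```bash
python3 - <<'E'
s=open('h.py').read().split('\n')
for i,l in enumerate(s):
    if l.strip().startswith('G='): s[i]='    k,j=np.cos(yaw),np.sin(yaw);G=Ro.from_matrix([[-k,-j,0],[-j,k,0],[0,0,-1]])'
open('h.py','w').write('\n'.join(s))
from h import *
print(sw(.158));move(sw(.158),.3,SY)
E
```

```text
[ 0.6028 -0.1611]
row [-1.0354 -0.9427  0.0062 -0.0012 -0.0002 -0.0498]
```

Emit:
apply_moves(
  rows=[-0.9, -0.9, 0, 0, 0, -0.05, -0.9, -0.9, 0, 0, 0, -0.05, -0.9, -0.9, 0, 0, 0, -0.05, -0.9, -0.9, 0, 0, 0, -0.05, -0.9, -0.9, 0, 0, 0, -0.05, -0.9, -0.9, 0, 0, 0, -0.05, -0.9, -0.9, 0, 0, 0, -0.05, -0.9, -0.9, 0, 0, 0, -0.05, -0.9, -0.9, 0, 0, 0, -0.05, -0.9, -0.9, 0, 0, 0, -0.05, -0.9, -0.9, 0, 0, 0, -0.05, -0.9, -0.9, 0, 0, 0, -0.05, -0.9, -0.9, 0, 0, 0, -0.05, -0.9, -0.9, 0, 0, 0, -0.05, -0.9, -0.9, 0, 0, 0, -0.05, -0.9, -0.9, 0, 0, 0, -0.05, -0.9, -0.9, 0, 0, 0, -0.05, -0.9, -0.9, 0, 0, 0, -0.05],
  grip=0,
)

```text
t: 1.9
tool_pos: [0.5354, -0.1077, 0.3033]
tool_rot: [-0.434, -3.11, -0.001]
contact_force: [-0.5, 0.6, -0.7]
opening: 0.0001
grip_force: 0.0
```

```bash
python3 - <<'E'
from h import *
o=ctrl.get_obs();print(o["t"],o["tool_pos"],o["opening"],ctrl.tip_extent)
move(sw(.158),.16,SY)
E
```

```text
1.9 [ 0.5354 -0.1077  0.3033] 7.26848255390328e-05 0.0726
row [-0.1328 -0.055   0.2387  0.0004 -0.0009  0.0003]
```

Emit:
apply_moves(
  rows=[-0.133, -0.055, 0, 0, 0, 0, -0.133, -0.055, 0.08, 0, 0, 0, -0.133, -0.055, 0.16, 0, 0, 0, -0.133, -0.055, 0.24, 0, 0, 0, -0.133, -0.055, 0.24, 0, 0, 0, -0.133, -0.055, 0.24, 0, 0, 0, -0.133, -0.055, 0.24, 0, 0, 0],
)

```text
t: 2.6
tool_pos: [0.605, -0.1616, 0.1635]
tool_rot: [0.431, 3.107, -0.002]
contact_force: [0.2, 0.5, 0.6]
opening: 0.0002
grip_force: 0.0
```

```bash
python3 - <<'E'
from h import *
o=ctrl.get_obs();im,d=ctrl.get_image("wrist");cv2.imwrite("pics/w1.png",im)
print(o["t"],o["tool_pos"],tos(o["tool_pos"]))
move(sw(.158),.135,SY,o)
E
```

```text
2.6 [ 0.605  -0.1616  0.1635] [0.1602 0.0001]
row [ 0.004  -0.0002  0.0476 -0.0003  0.0032  0.0011]
```

View pics/w1.png

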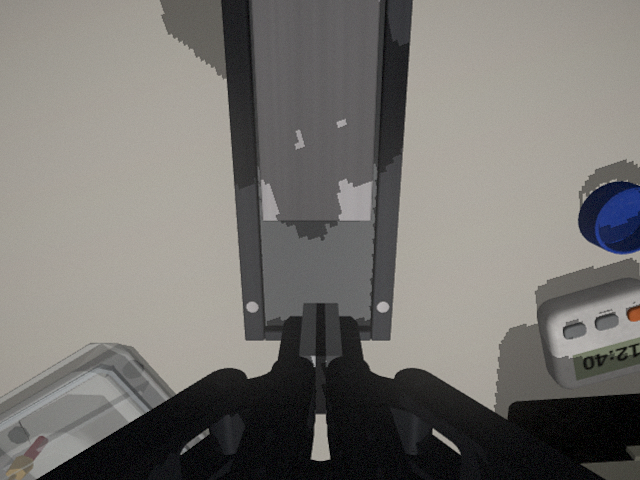

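The wrist view shows the plate's back edge at row 220, columns 262 to 373. The closed fingertips are near (320,305), centred over the free deck, and the stage's back end is at row 340.

```bash
python3 - <<'E'
from h import *
o=ctrl.get_obs();c=cam("wrist",o)
print(tos(ray(c,[(262,220),(373,220)],.055)),tos(ray(c,[(245,340),(392,340)],.0555)))
E
```

```text
[[ 0.1301 -0.028 ]
 [ 0.13    0.0232]] [[ 0.194  -0.0396]
 [ 0.1939  0.0357]]
```

Emit:
apply_moves(
  rows=[0.002, 0.002, 0.03, 0, 0, 0, 0.002, 0.002, 0.05, 0, 0, 0, 0.002, 0.002, 0.057, 0, 0, 0, 0.002, 0.002, 0.057, 0, 0, 0, 0.002, 0.002, 0.057, 0, 0, 0],
)

```text
t: 3.15
tool_pos: [0.6031, -0.1607, 0.1266]
tool_rot: [0.434, 3.11, -0.0]
contact_force: [-0.2, -0.4, 1.2]
opening: 0.0003
grip_force: 0.0
```

Emit:
apply_moves(
  rows=[0, -0.002, 0.0015, 0, 0, 0, 0, -0.002, 0.003, 0, 0, 0, 0, -0.002, 0.003, 0, 0, 0],
)

```text
t: 3.45
tool_pos: [0.6024, -0.1618, 0.124]
tool_rot: [0.434, 3.111, 0.0]
contact_force: [-0.3, -0.2, 0.1]
opening: 0.0001
grip_force: 0.0
```

```bash
python3 - <<'E'
from h import *
o=ctrl.get_obs();print(o["tool_pos"],tos(o["tool_pos"]),o["contact_force"]);move(sw(.158-.04),.1248,SY,o)
E
```

```text
[ 0.6024 -0.1618  0.124 ] [ 0.1578 -0.0008] [-0.2875 -0.1769  0.0961]
row [ 0.0663  0.0013 -0.0013  0.      0.0001  0.0001]
```

Emit:
apply_moves(
  rows=[0.014, 0, 0, 0, 0, 0, 0.028, 0, 0, 0, 0, 0, 0.041, 0, 0, 0, 0, 0, 0.053, 0, 0, 0, 0, 0, 0.065, 0, 0, 0, 0, 0, 0.077, 0, 0, 0, 0, 0, 0.088, 0, 0, 0, 0, 0, 0.096, 0, 0, 0, 0, 0, 0.1, 0, 0, 0, 0, 0, 0.1, 0, 0, 0, 0, 0],
)

```text
t: 4.45
tool_pos: [0.5444, -0.1452, 0.1239]
tool_rot: [-0.434, -3.111, -0.0]
contact_force: [-0.2, 0.1, 0.1]
opening: -0.0001
grip_force: 0.0
```

```bash
python3 - <<'E'
from h import *
o=ctrl.get_obs();im,d=ctrl.get_image("top");cv2.imwrite("pics/t2.png",im);im2,d=ctrl.get_image("wrist");
print(o["t"],o["tool_pos"],tos(o["tool_pos"]),o["contact_force"])
cv2.imwrite("pics/m2.png",np.hstack([cv2.resize(im[200:330,370:450],None,fx=3.7,fy=3.7)[:480],im2[:,100:540]]))
E
```

```text
4.45 [ 0.5444 -0.1452  0.1239] [ 0.0974 -0.0007] [-0.2201  0.0997  0.1346]
```

View pics/m2.png

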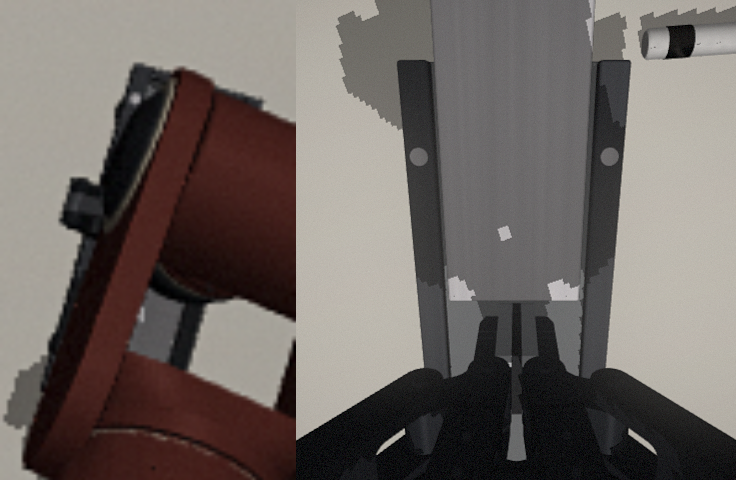

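The wrist view shows the plate moved, with its back edge at row 300 against the fingers. The rails' front ends are at row 62, and the plate runs past them.

```bash
python3 - <<'E'
from h import *
o=ctrl.get_obs();c=cam("wrist",o)
print(tos(ray(c,[(253,300),(383,300)],.055)),tos(ray(c,[(202,61),(434,61)],.0555)),tos(o["tool_pos"]))
E
```

```text
[[ 0.0867 -0.0274]
 [ 0.0867  0.0225]] [[ 0.0025 -0.0389]
 [ 0.0024  0.0341]] [ 0.0978 -0.0007]
```

Emit:
apply_moves(
  rows=[0.006, 0, 0, 0, 0, 0, 0.013, 0, 0, 0, 0, 0, 0.02, 0, 0, 0, 0, 0, 0.026, 0, 0, 0, 0, 0, 0.03, 0, 0, 0, 0, 0, 0.03, 0, 0, 0, 0, 0, 0.02, 0, 0, 0, 0, 0, 0.01, 0, -0.02, 0, 0, 0, 0.01, 0, -0.08, 0, 0, 0, 0.01, 0, -0.15, 0, 0, 0, 0.01, 0, -0.15, 0, 0, 0, 0.01, 0, -0.15, 0, 0, 0],
)

```text
t: 5.75
tool_pos: [0.5403, -0.1442, 0.2165]
tool_rot: [0.434, 3.107, -0.002]
contact_force: [-0.8, -0.5, -0.5]
opening: -0.0001
grip_force: 0.0
```

```bash
python3 - <<'E'
from h import *
o=ctrl.get_obs();print(o["tool_pos"],tos(o["tool_pos"]))
im,d=ctrl.get_image("wrist");cv2.imwrite("pics/w3.png",im)
E
```

```text
[ 0.5403 -0.1442  0.2165] [ 0.0932 -0.0008]
```

View pics/w3.png

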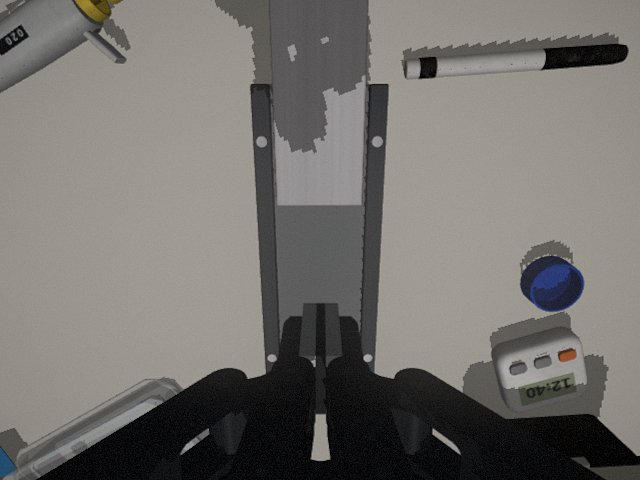

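The back edge is at row 206, columns 277 to 362. The rail fronts are at row 85, columns 250 and 389, and the plate overhangs beyond them. The fingers are clear of it.

```bash
python3 - <<'E'
from h import *
o=ctrl.get_obs();c=cam("wrist",o)
e=tos(ray(c,[(277,206),(362,206)],.055));l=tos(ray(c,[(250,84.5),(389,84.5)],.0555));print(e,l)
print("centre x",e[:,0].mean()-.055-l[:,0].mean(),"marker",ray(c,[(405,68),(628,52)],.006), "lipworld",sw(*l.mean(0)))
move(sw(-.022+l[:,0].mean(),e[:,1].mean()),.2165,SY,o)
E
```

```text
[[ 0.0671 -0.0269]
 [ 0.067   0.0227]] [[ 0.0009 -0.0388]
 [ 0.0008  0.0347]]
centre x 0.011188215372549761 marker [[ 0.455  -0.0649  0.006 ]
 [ 0.4841  0.0715  0.006 ]] lipworld [ 0.4511 -0.1201]
row [ 0.1888 -0.0022 -0.0035 -0.0001  0.0005  0.0002]
```

Emit:
apply_moves(
  rows=[0.083, -0.002, 0, 0, 0, 0, 0.166, -0.002, 0, 0, 0, 0, 0.189, -0.002, 0, 0, 0, 0, 0.189, -0.002, 0.04, 0, 0, 0, 0.189, -0.002, 0.08, 0, 0, 0, 0.189, -0.002, 0.08, 0, 0, 0, 0.189, -0.002, 0.08, 0, 0, 0],
  grip=0.9,
  grip_force=60,
)

```text
t: 6.5
tool_pos: [0.4288, -0.1134, 0.1648]
tool_rot: [-0.434, -3.108, -0.002]
contact_force: [1.0, 0.4, 0.8]
opening: 0.0768
grip_force: 0.0
```

```bash
python3 - <<'E'
from h import *
o=ctrl.get_obs();print(o["tool_pos"],tos(o["tool_pos"]),o["opening"])
im,d=ctrl.get_image("wrist");cv2.imwrite("pics/w4.png",im)
move(sw(-.021,-.002),.104,SY,o)
E
```

```text
[ 0.4288 -0.1134  0.1648] [-0.0224 -0.0018] 0.07679274133480785
row [-0.0027 -0.0003  0.1013  0.0003 -0.0021  0.0002]
```

View pics/w4.png

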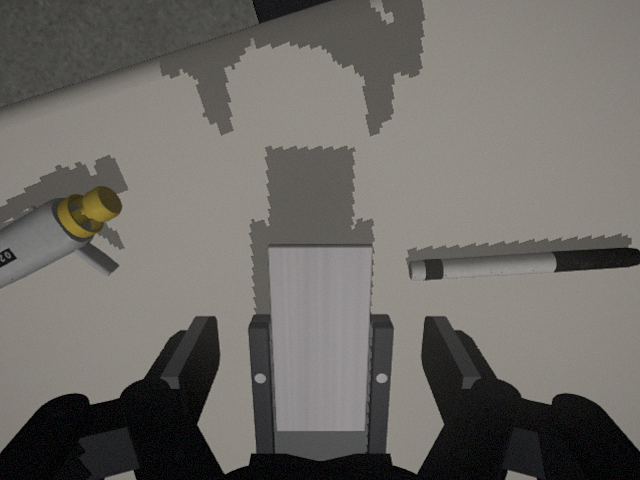

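The wrist view shows the overhang between the open fingers. The plate's front end is at row 246, columns 269 to 372, and the lip is at row 316. The fingers at columns 217 and 425 are centred on it, so I'll descend and close.

Emit:
apply_moves(
  rows=[-0.001, 0, 0.03, 0, 0, 0, -0.001, 0, 0.06, 0, 0, 0, -0.001, 0, 0.085, 0, 0, 0, -0.001, 0, 0.1, 0, 0, 0, -0.001, 0, 0.1, 0, 0, 0, -0.001, 0, 0.1, 0, 0, 0],
)

```text
t: 7.15
tool_pos: [0.4307, -0.1142, 0.1068]
tool_rot: [0.434, 3.11, -0.001]
contact_force: [-0.5, 0.0, -0.2]
opening: 0.0771
grip_force: 0.0
```

```bash
python3 - <<'E'
from h import *
o=ctrl.get_obs();print(o["tool_pos"],tos(o["tool_pos"]),o["contact_force"])
E
```

```text
[ 0.4307 -0.1142  0.1068] [-0.0204 -0.002 ] [-0.4883  0.0276 -0.168 ]
```

Emit:
apply_moves(
  rows=[0, 0, 0, 0, 0, 0, 0, 0, 0, 0, 0, 0, 0, 0, 0, 0, 0, 0, 0, 0, 0, 0, 0, 0, 0, 0, 0, 0, 0, 0, 0, 0, 0, 0, 0, 0],
  grip=0.3,
  grip_force=60,
)

```text
t: 7.75
tool_pos: [0.4307, -0.1142, 0.107]
tool_rot: [0.434, 3.11, -0.001]
contact_force: [-2.1, 1.3, 6.0]
opening: 0.0484
grip_force: 61.1
```

Emit:
apply_moves(
  rows=[0, 0, 0, 0, 0, 0, 0, 0, -0.01, 0, 0, 0, 0, 0, -0.025, 0, 0, 0, 0, 0, -0.045, 0, 0, 0, 0, 0, -0.07, 0, 0, 0, 0, 0, -0.1, 0, 0, 0, 0, 0, -0.13, 0, 0, 0, 0, 0, -0.15, 0, 0, 0, 0, 0, -0.15, 0, 0, 0, 0, 0, -0.15, 0, 0, 0],
  grip_force=80,
)

```text
t: 8.75
tool_pos: [0.4299, -0.1139, 0.1959]
tool_rot: [0.434, 3.111, -0.0]
contact_force: [0.1, 0.7, -1.3]
opening: 0.0477
grip_force: 82.2
```

```bash
python3 - <<'E'
from h import *
o=ctrl.get_obs();print(o["tool_pos"],o["opening"],o["grip_force"])
im,d=ctrl.get_image("wrist");cv2.imwrite("pics/w5.png",im)
E
```

```text
[ 0.4299 -0.1139  0.1959] 0.04771483782681449 82.18839526176453
```

View pics/w5.png

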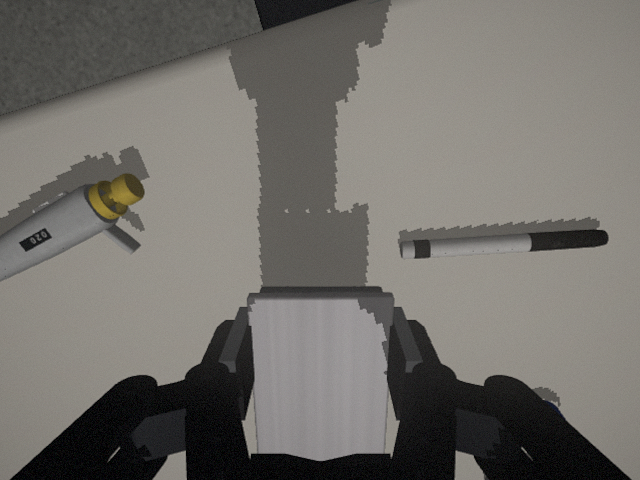

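The plate is held level-looking between the pads, with its near end at row 296, columns 249 to 393. I'll check the tilt and the in-hand offset from depth.

```bash
python3 - <<'E'
from h import *
o=ctrl.get_obs();im,d=ctrl.get_image("wrist");m=ctrl.camera_model("wrist");K=m["mtx"];T=m["tool_from_camera"]
v,u=np.mgrid[305:440,265:375];v,u=v.ravel(),u.ravel();D=d[v,u]
q=np.c_[(u-K[0,2])*D/K[0,0],(v-K[1,2])*D/K[1,1],D]@T[:3,:3].T+T[:3,3]
q=q[D>0];A=np.c_[q[:,:2],np.ones(len(q))];p=np.linalg.lstsq(A,q[:,2],rcond=None)[0];print("z=ax+by+c",p,len(q))
# near-end top corners by ray onto plane z=p
for px in((249,296),(393,296),(252,440),(389,440)):
    r=T[:3,:3]@np.linalg.inv(K)@np.r_[px,1];C=T[:3,3];s=(p[2]+p[0]*C[0]+p[1]*C[1]-C[2])/(r[2]-p[0]*r[0]-p[1]*r[1]);print(px,C+s*r)
print(o["tool_pos"])
E
```

```text
z=ax+by+c [-0.0052  0.0004  0.0515] 14790
(249, 296) [ 0.0218 -0.0247  0.0514]
(393, 296) [0.0218 0.0234 0.0514]
(252, 440) [-0.04   -0.0272  0.0517]
(389, 440) [-0.04    0.0256  0.0517]
[ 0.4296 -0.1137  0.1952]
```

```bash
python3 - <<'E'
from h import *
X=np.array([np.cos(TY),np.sin(TY)]);o=ctrl.get_obs()
move(TC+.075*X,.27,TY,o)
E
```

```text
row [-0.2069  0.5948 -0.1256  0.0005 -0.0012 -0.313 ]
```

Emit:
apply_moves(
  rows=[-0.01, 0.02, -0.06, 0, 0, -0.02, -0.03, 0.07, -0.12, 0, 0, -0.05, -0.05, 0.13, -0.126, 0, 0, -0.08, -0.07, 0.19, -0.126, 0, 0, -0.11, -0.09, 0.25, -0.126, 0, 0, -0.14, -0.11, 0.31, -0.126, 0, 0, -0.17, -0.13, 0.37, -0.126, 0, 0, -0.2, -0.15, 0.43, -0.126, 0, 0, -0.23, -0.17, 0.49, -0.126, 0, 0, -0.19, -0.187, 0.54, -0.126, 0, 0, -0.28, -0.2, 0.58, -0.126, 0, 0, -0.3, -0.207, 0.595, -0.126, 0, 0, -0.313, -0.207, 0.595, -0.126, 0, 0, -0.313, -0.207, 0.595, -0.126, 0, 0, -0.313],
)

```text
t: 10.25
tool_pos: [0.6467, 0.1947, 0.2706]
tool_rot: [0.335, -3.122, 0.001]
contact_force: [-1.2, -0.7, -0.6]
opening: 0.0478
grip_force: 82.6
```

```bash
python3 - <<'E'
from h import *
o=ctrl.get_obs();print(o["t"],o["tool_pos"],o["opening"],o["grip_force"])
im,d=ctrl.get_image("wrist");cv2.imwrite("pics/w6.png",im);np.save("pics/w6.npy",d)
c=cam("wrist",o);K,R,C=c
v,u=np.mgrid[:480,:640];z=((np.stack([(u-K[0,2])*d/K[0,0],(v-K[1,2])*d/K[1,1],d],-1))@R.T+C)
m=(abs(z[...,2]-.039)<.006)&(d>0)&(np.hypot(z[...,0]-TC[0],z[...,1]-TC[1])<.07)
print(m.sum(),rect(z[m]),np.median(z[...,2][m]))
vv,uu=np.nonzero(m);print(rect(ray(c,np.c_[uu,vv],.04)))
E
```

```text
10.25 [0.6467 0.1947 0.2706] 0.04779232756666148 82.57359623908997
2138 (array([0.5753, 0.1771]), np.float32(0.08988997), np.float32(0.03609806), np.float32(0.21507314)) 0.040713730721078256
(array([0.5752, 0.1771]), np.float32(0.08959076), np.float32(0.035987236), np.float32(0.216526))
```

View pics/w6.png

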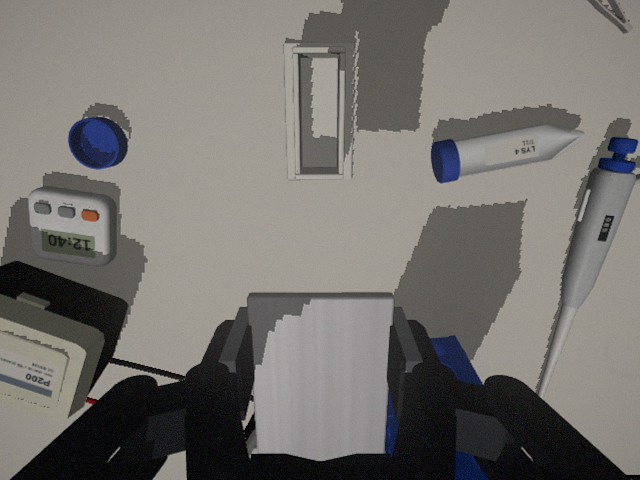

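The trough is at columns 285 to 355, rows 42 to 180. Its size comes out at 89.6 x 36 mm and its height at 40.7 mm, and it sits within about 3 mm of the top-camera position. I'll move over it.

```bash
python3 - <<'E'
from h import *
TC=np.array([.575,.1775]);TY=.2155;X=np.array([np.cos(TY),np.sin(TY)]);move(TC-.0325*X,.14,TY)
E
```

```text
row [ 0.1767 -0.0025  0.2185 -0.0002 -0.0009 -0.0015]
```

Emit:
apply_moves(
  rows=[0.04, 0, 0, 0, 0, 0, 0.09, -0.0025, 0.02, 0, 0, 0, 0.14, -0.0025, 0.07, 0, 0, -0.0015, 0.17, -0.0025, 0.12, 0, 0, -0.0015, 0.1767, -0.0025, 0.17, 0, 0, -0.0015, 0.1767, -0.0025, 0.205, 0, 0, -0.0015, 0.1767, -0.0025, 0.2185, 0, 0, -0.0015, 0.1767, -0.0025, 0.2185, 0, 0, -0.0015, 0.1767, -0.0025, 0.2185, 0, 0, -0.0015],
)

```text
t: 11.2
tool_pos: [0.5448, 0.1712, 0.1418]
tool_rot: [-0.339, 3.121, 0.0]
contact_force: [0.1, -0.3, -0.4]
opening: 0.0477
grip_force: 82.6
```

```bash
python3 - <<'E'
from h import *
TC=np.array([.575,.1775]);TY=.2155;X=np.array([np.cos(TY),np.sin(TY)]);move(TC-.0325*X,.101,TY)
o=ctrl.get_obs();print(o["tool_pos"],o["opening"],o["contact_force"])
E
```

```text
row [ 0.0028 -0.0005  0.068  -0.0001  0.0013  0.0004]
[0.5448 0.1712 0.1418] 0.04765983801600201 [ 0.0747 -0.3191 -0.3704]
```

Emit:
apply_moves(
  rows=[0.001, 0, 0.02, 0, 0, 0, 0.001, 0, 0.04, 0, 0, 0, 0.001, 0, 0.055, 0, 0, 0, 0.001, 0, 0.064, 0, 0, 0, 0.001, 0, 0.067, 0, 0, 0, 0.001, 0, 0.067, 0, 0, 0, 0.001, 0, 0.067, 0, 0, 0],
)

```text
t: 11.9
tool_pos: [0.5437, 0.1714, 0.1005]
tool_rot: [-0.34, 3.123, 0.0]
contact_force: [0.3, 0.1, -1.2]
opening: 0.0475
grip_force: 82.6
```

Emit:
apply_moves(
  rows=[0, 0, 0.001, 0, 0, 0, 0, 0, 0.002, 0, 0, 0, 0, 0, 0.003, 0, 0, 0, 0, 0, 0.003, 0, 0, 0, 0, 0, 0.003, 0, 0, 0],
)

```text
t: 12.4
tool_pos: [0.5434, 0.1713, 0.0984]
tool_rot: [-0.34, 3.123, -0.0]
contact_force: [-0.7, -0.4, 0.3]
opening: 0.0471
grip_force: 82.6
```

Emit:
apply_moves(
  rows=[0, 0, 0.001, 0, 0, 0, 0, 0, 0.0015, 0, 0, 0, 0, 0, 0.002, 0, 0, 0, 0, 0, 0.002, 0, 0, 0],
)

```text
t: 12.8
tool_pos: [0.5435, 0.1713, 0.0976]
tool_rot: [-0.34, 3.123, -0.0]
contact_force: [-1.3, 0.5, 2.6]
opening: 0.0476
grip_force: 82.8
```

Emit:
apply_moves(
  rows=[0, 0, 0, 0, 0, 0, 0, 0, 0, 0, 0, 0, 0, 0, 0, 0, 0, 0],
  grip_force=20,
)

```text
t: 13.1
tool_pos: [0.5435, 0.1713, 0.0975]
tool_rot: [-0.34, 3.123, -0.0]
contact_force: [-2.2, -0.3, 4.4]
opening: 0.0479
grip_force: 82.9
```

Emit:
apply_moves(
  rows=[0, 0, 0, 0, 0, 0, 0, 0, 0, 0, 0, 0, 0, 0, 0, 0, 0, 0, 0, 0, 0, 0, 0, 0, 0, 0, 0, 0, 0, 0],
  grip=0.85,
)

```text
t: 13.6
tool_pos: [0.5433, 0.1713, 0.0971]
tool_rot: [0.34, -3.123, 0.0]
contact_force: [-0.2, 0.4, 0.2]
opening: 0.0729
grip_force: 0.0
```

```bash
python3 - <<'E'
from h import *
o=ctrl.get_obs();im,d=ctrl.get_image("wrist");cv2.imwrite("pics/w7.png",im);print(o["tool_pos"],o["opening"])
E
```

```text
[0.5433 0.1713 0.0971] 0.0728735398267024
```

View pics/w7.png

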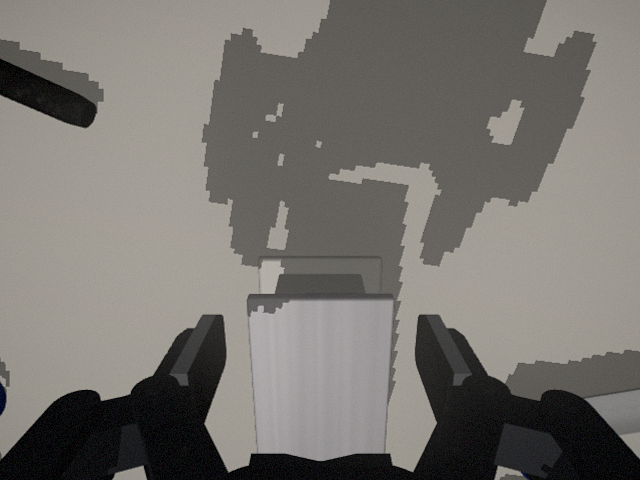

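The fingers are open at columns 222 and 418, clear of the plate, which rests on the trough (foot visible at row 258). I'll lift off and check.

Emit:
apply_moves(
  rows=[0, 0, -0.02, 0, 0, 0, 0, 0, -0.06, 0, 0, 0, 0, 0, -0.12, 0, 0, 0, 0, 0, -0.2, 0, 0, 0, -0.05, 0, -0.28, 0, 0, 0, -0.12, 0, -0.29, 0, 0, 0, -0.18, 0, -0.29, 0, 0, 0, -0.18, 0, -0.29, 0, 0, 0, -0.18, 0, -0.29, 0, 0, 0],
)

```text
t: 14.55
tool_pos: [0.6489, 0.1945, 0.2712]
tool_rot: [0.34, -3.122, 0.0]
contact_force: [0.0, 0.2, -1.1]
opening: 0.0727
grip_force: 0.0
```

```bash
python3 - <<'E'
from h import *
o=ctrl.get_obs();print(o["t"],o["tool_pos"])
im,d=ctrl.get_image("wrist");cv2.imwrite("pics/w8.png",im)
c=cam("wrist",o);K,R,C=c
v,u=np.mgrid[:480,:640];z=((np.stack([(u-K[0,2])*d/K[0,0],(v-K[1,2])*d/K[1,1],d],-1))@R.T+C)
near=(d>0)&(np.hypot(z[...,0]-.575,z[...,1]-.1775)<.075)
m=near&(abs(z[...,2]-.045)<.006);q=z[m];print("plate",rect(q));A=np.c_[q[:,:2]-[.575,.1775],np.ones(len(q))]
print("plane",np.linalg.lstsq(A,q[:,2],rcond=None)[0])
m=near&(abs(z[...,2]-.005)<.002);print("foot",m.sum(),rect(z[m]))
E
```

```text
14.55 [0.6489 0.1945 0.2712]
plate (array([0.5766, 0.1777]), np.float32(0.1098572), np.float32(0.05014203), np.float32(0.22118922))
plane [0.0009 0.0001 0.046 ]
foot 105 (array([0.577 , 0.1773]), np.float32(0.14180441), np.float32(0.14049669), np.float32(0.0134837))
```

View pics/w8.png

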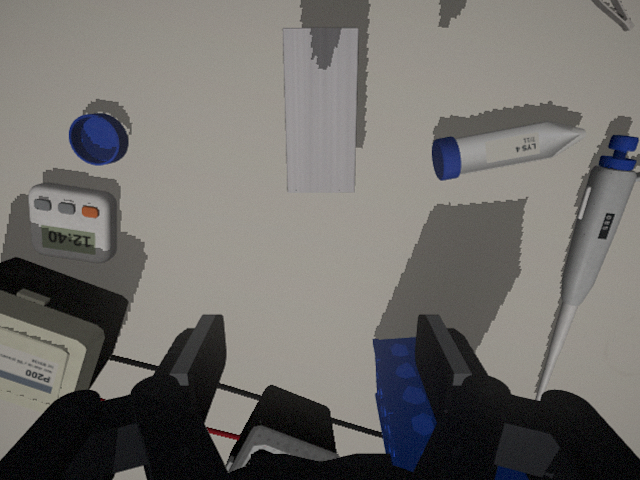

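The plate (columns 284 to 357, rows 28 to 192) lies flat on the trough. Its centre is within about 2 mm of the trough's and it is square to within 0.01 rad. Nothing else has moved, so I'm handing in.

```bash
python3 -c "
from station import ctrl
print(ctrl.finish_job())"
```

```text
the job is handed in; nothing more can be done
None
```

The plate is released and lies flat, centred and square on the trough (about 2 mm and 0.01 rad off by my last measurement), and the job was handed in at about 14.6 s; no verdict came back.

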